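# Turn the swatch card in the large sample binder

### The job

Two ring binders of material samples lie open on the cafe table, each with one stiff card standing half raised off its right-hand pages (left and right as the robot sees them). In the larger binder (three rings), turn the raised card over across the rings so that it lies flat on the left-hand pages with its swatches showing. Leave the raised card of the small two-ring binder as it is.

Things in the scene. Friction and masses are not known exactly. Their poses are not given: they have to be found in the camera images.
- binder: Larger ring binder, open, fixed: black covers 132 (x, spine) by 252 mm (y); three steel rings in the middle, 40 mm apart, tops 40 mm high; white page stacks at |y| 10 to 88 mm, 116 mm along x, tops 18 mm high. Origin: centre of underside, on the table; x along the spine, away from the robot at yaw 0; y to the left-hand pages; z up. The card's turning axis runs along x, 20 mm above the origin.
- leaf (a joint): Angle (rad) of the larger binder's stiff brown card about the rings: 0 flat on the right-hand pages (-y), pi/2 upright, pi flat on the left-hand pages (+y). Starts at 0.5 to 0.75. Card 120 mm along the spine, reaching 10 to 120 mm from the turning axis (32 mm past the pages), 3 mm thick, 50 g. Snug on the rings: stays at any angle; about 1 N at its free edge moves it.
- leaf_edge (a point): Middle of the free edge of the larger binder's card, 120 mm from the turning axis, mid-thickness. Its axes turn with the card: x along the spine, -y from the rings to the free edge, z out of the plain face that is up at the start (the swatches are on the other face).
- card_edge (a point): Middle of the free edge of the smaller raised card in the small grey two-ring binder (bystander, fixed; covers 82 by 172 mm, rings 40 mm high). That card is 70 mm along its spine and reaches 80 mm from its turning axis. To be left as it is.

How it is judged:
By the outcome, as a careful person would: the job done as asked, in the order asked, and still so for the second after the job is handed in, with the robot touching nothing.
It also fails if it takes over 45 s, if anything falls off the work surface, if the arm or the gripper's body presses on something with over 40 N, if the wrist force passes 120 N, or if a joint passes its speed limit or range.

### The arm

A 6-joint arm with a two-finger parallel gripper is mounted at the origin on the work surface. World frame = base frame: x ahead of the robot, y to its left, z up, the work surface at z = 0. Lengths are in mm, angles in rad, forces in N, time in s.
With the tool pointing down it reaches from about 350 to 875 mm from the base axis. Payload 4.2 kg.
Tool frame: the origin (TCP) lies midway between the tips of the shut fingers; the grasp point (between the pads) lies 19 mm behind it (arm.tcp_to_grasp is the distance from the TCP to the grasp point, in mm); z points along the fingers, y is the line along which they close (so a half turn about z gives the same grasp; the last joint's range is limited). The gripper opens to 85 mm and grips with 20 to 120 N. Pads are 22 mm wide; open, the fingers measure 114 mm over their backs; the gripper's body (76 mm by 85 mm) begins 54 mm behind the grasp point. The pads swing forward as they close: fully open they stand 13 mm farther back than shut.
Start: joints at [1.498, 0.385, 0.008, 0, -1.194, -0.259], TCP at [203.558, 590.9, 231.312] pointing down, gripper open.
Joint ranges: [-3.14, 3.14], [-1.21, 2.06], [-1.07, 1.41], [-3.16, 2.05], [-2.99, -0.16], [-3.1, 3.1]. Speed limits (rad/s): [2.79, 2.79, 3.14, 3.14, 3.14, 3.14].

### API

Orientations are given as a unit quaternion [x, y, z, w].
In Python, from bench import arm, imaging, job, models gives the robot as it stands.
- The arm moves only by the tool arm_command, never from a script. Its argument "rows" is a list of rows, each an object with "grip": the opening, from 0 (shut) to 1 (fully open); "linear": the shift along the tool's x, y, z in mm, a list of three; "rot": the turn, a rotation vector about the tool's x, y, z in rad, a list of three. In form: [{"grip": grip, "linear": [tx, ty, tz], "rot": [rx, ry, rz]}, ...]. A call has 1 to 10 rows; each row is the pose to reach, as a shift and turn from the pose commanded when the call began, along the tool's axes at that moment; what a row does not reach only later rows make up. A row lasts 1/8 s, in which the tool goes at most 62.5 mm and 10.7 degrees, less where a joint would pass 70% of its speed; a pose out of reach is approached as far as the arm can. A call with a gripper value outside its range is refused whole. The fingers move at their own pace and stop on an object; the grip force is fixed at half the most. Time passes only in rows, so rows that repeat a pose let the fingers close. It gives the time, the measured TCP pose, the force, the opening and the grip force at its end, in the units of the state.
- arm.read_state(): the state, without advancing time (a new reading comes with each control period).
- imaging.get_image(name): name is "side" or "top" or "wrist"; returns a dict with "frame" (420x560x3 uint8, red, green, blue), "fx", "fy", "cx", "cy" (pixels), "extrinsics" (4x4, takes a point from world to camera coordinates); the wrist camera has in their place "T_tool_cam" (4x4, takes a point from camera to tool coordinates, whose origin is the TCP and whose axes are the flange's). Camera axes: x right, y down, z forward; pixel columns grow to the right and rows downward; lengths in mm; the calibration is good to about 2 mm. A picture is of the moment at which its call begins: read the wrist's pose just before it. There is no depth.
- job.job_done(): hands the job in; it is judged then, once.
Trained networks look in a picture, given as the dict that the camera call returned (one of the last four; its "shot" number tells which), for a name from the list of things; names that differ only in an ending like _2 or _b are one class to them, and where a whole thing is asked for, a point or a joint stands for the part that bears it (a point fixed in the world has none). Each returns a list of dicts, best first, with "score" (0 to 1); they miss things now and then, are a little off and sometimes report something else, mostly with a low value. They report only what shows in the picture. A call takes as long as a camera call.
- models.spot_in(picture, query): "rect" ([left, top, right, bottom] in pixels, round what is visible of it).
- models.tip_of(picture, query): "pixel" ([column, row] in pixels: a listed point, or the origin of a listed thing).
The state is a dict: "clock": time; "joints": joint angles; "joint_vel": joint speeds; "joint_efforts": joint torques, N m; "position": TCP position; "ee_rot": TCP orientation; "contact_force": force on the tool from outside, world axes, zero at the start; "wrist_torque": the same for the moment, N m; "gripper_width": finger opening in mm; "grasp_force": force on a finger pad.
Only numpy, scipy, OpenCV 4.12 (cv2) and the standard library are available. Lean on these libraries where they do the work, as an engineer would, in place of code of your own. Each camera call takes 0.05 s, during which the arm holds its last target. There are 200 camera calls.

## Working session

There is one attempt and no reset: what is moved stays moved. The work goes in short steps, Python scripts to look and compute and a tool call to move; the robot and the scene stay as the last step left them, time stands still between calls to the robot, and variables do not carry over. Pictures are saved under pics/ and viewed, at most 10 in all, crops included, and the job is handed in when it is done.

Besides the shell and the picture viewer there is one more tool, called after "Emit:" as a command line: name --argument value ..., lists and objects as JSON in quotes. arm_command: Moves the arm, as the interface text tells. Its arguments: {"type":"object","properties":{"rows":{"type":"array"}},"required":["rows"]}

```bash
mkdir -p pics
cat > h.py <<'E'
import numpy as np, cv2
from bench import arm, imaging, job, models
E
python3 - <<'E'
from h import *
ps=[]
for n in ["side","top"]:
    p=imaging.get_image(n); 
    f=p["frame"][:,:,::-1].copy()
    np.set_printoptions(precision=3,suppress=True)
    print(n,p["fx"],p["fy"],p["cx"],p["cy"],p["extrinsics"].tolist() if hasattr(p["extrinsics"],'tolist') else p["extrinsics"])
    for q in ["binder","leaf_edge","card_edge"]:
        t=models.tip_of(p,q); print(q,t[:3])
    print(models.spot_in(p,"leaf")[:2], models.spot_in(p,"binder")[:2])
    cv2.imwrite(f"pics/{n}0.png",f)
s=arm.read_state(); print(s)
E
```

```text
side 510.434652998018 510.434652998018 279.2738838470992 202.70653661866993 [[0.9987918929386518, -0.046129118138864986, 0.016936914115495097, -538.920482600364], [-0.022908559544537556, -0.7420146700490626, -0.6699921099024789, 45.24972177233724], [0.043473583928857265, 0.6687946873979427, -0.7421749885361734, 1092.1165102747823], [0.0, 0.0, 0.0, 1.0]]
binder [{'pixel': [279.9, 137.8], 'score': 0.74}]
leaf_edge [{'pixel': [275.8, 136.5], 'score': 0.74}]
card_edge [{'pixel': [288.4, 282.7], 'score': 0.78}]
[{'rect': [252.4, 132.1, 301.9, 135.8], 'score': 0.54}] [{'rect': [248.4, 105.8, 307.2, 175.7], 'score': 0.56}]
top 405.56249142039854 405.56249142039854 285.6417429067189 209.92879712436772 [[0.006442440721611427, -0.9999694771829205, -0.004420368770190341, -21.68887254882551], [-0.9957691014127295, -0.006010045885977096, -0.09169392575374635, 534.1912468605334], [0.0916645603776815, 0.004992399319405664, -0.9957774270989487, 843.2868699832276], [0.0, 0.0, 0.0, 1.0]]
binder [{'pixel': [158.5, 203.7], 'score': 0.66}]
leaf_edge [{'pixel': [191.2, 206.8], 'score': 0.84}]
card_edge [{'pixel': [377.5, 204.3], 'score': 0.78}]
[{'rect': [154.6, 174.0, 196.9, 233.3], 'score': 0.78}, {'rect': [348.0, 187.2, 385.0, 230.6], 'score': 0.31}] [{'rect': [96.5, 166.8, 216.9, 239.1], 'score': 0.83}]
{'clock': 0.6, 'joints': array([ 1.498,  0.385,  0.008, -0.   , -1.194, -0.259]), 'joint_vel': array([-0.002, -0.001,  0.002,  0.001, -0.   , -0.001]), 'joint_efforts': array([  0.   , -39.183,  18.853,   4.189,  -0.   ,   0.   ]), 'position': array([203.549, 590.895, 231.333]), 'ee_rot': array([ 0.986, -0.165, -0.   , -0.   ]), 'contact_force': array([-0.443,  0.127, -0.835]), 'wrist_torque': array([-0.061,  0.01 , -0.009]), 'grasp_force': 0.0, 'gripper_width': 85.48538790603037}
```

Run:
```python
import cv2,numpy as np
a=cv2.imread("pics/side0.png")[60:320,150:400];b=cv2.imread("pics/top0.png")[130:280,60:420]
b=cv2.resize(b,(800,333)); a=cv2.resize(a,None,fx=2.2,fy=2.2,interpolation=2)
cv2.imwrite("pics/a.png",a);cv2.imwrite("pics/b.png",b)
```

```text
(no output)
```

View pics/a.png

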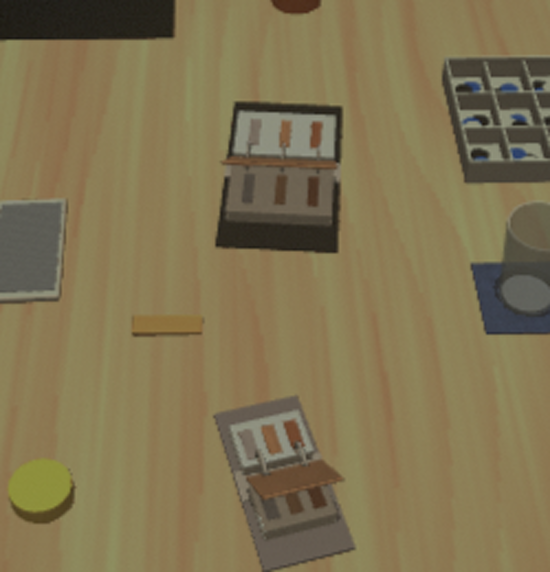

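View pics/b.png

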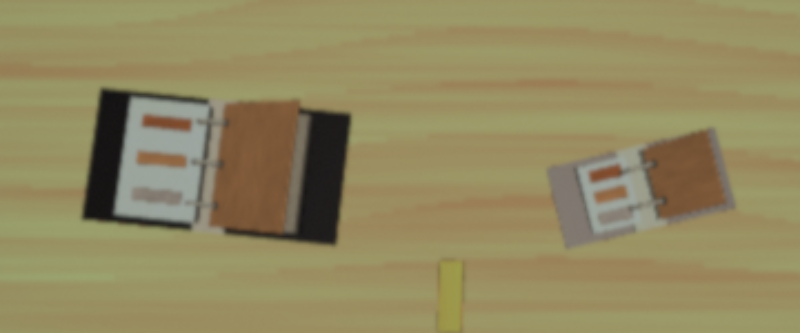

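```bash
cat > fit.py <<'E'
from h import *
from scipy.optimize import least_squares
P={n:imaging.get_image(n) for n in ["side","top"]}
def proj(n,X):
    p=P[n];E=np.array(p["extrinsics"]);c=X@E[:3,:3].T+E[:3,3]
    return np.stack([p["fx"]*c[:,0]/c[:,2]+p["cx"],p["fy"]*c[:,1]/c[:,2]+p["cy"]],1)
def model(v,a):
    x,y,w=v; R=np.array([[np.cos(w),-np.sin(w),0],[np.sin(w),np.cos(w),0],[0,0,1]])
    cov=np.array([[66,126,3],[66,-126,3],[-66,-126,3],[-66,126,3.]])
    lf=np.array([[s*60,-120*np.cos(a),20+120*np.sin(a)] for s in (1,-1)])
    return cov@R.T+[x,y,0], lf@R.T+[x,y,0]
T=np.array([(102,89),(351,115),(336,244),(83,218)])/2.222+[60,130]
TL=np.array([(299,100),(294,234)])/2.222+[60,130]
S=np.array([(235,102),(217,245),(338,252),(342,107)])/2.2+[150,60]
if __name__=="__main__":
    # side: image right = +x? corner order far-left etc. mapped below
    def res(v):
        c,l=model(v[:3],v[3])
        cs=proj("side",c)[[3,2,1,0]]
        le=models_le
        return np.concatenate([(proj("top",c)-T).ravel(),(proj("top",l)-TL).ravel(),(cs-S).ravel(),
          (proj("top",l.mean(0)[None])-[191.2,206.8]).ravel(),(proj("side",l.mean(0)[None])-[275.8,136.5]).ravel()])
    models_le=0
    r=least_squares(res,[530,300,-.1,.6],loss="soft_l1",x_scale=[10,10,.1,.1])
    print(r.x); print(res(r.x).reshape(-1,2).round(1).tolist())
    print(model(r.x[:3],r.x[3])[1])
E
python3 fit.py
```

```text
[ 5.47093108e+02  2.62305171e+02 -9.76333911e-02  6.32014329e-01]
[[-0.1, -1.1], [0.5, -1.2], [0.1, 0.4], [-0.3, 0.1], [1.6, -0.2], [-3.7, -0.5], [-1.3, -0.4], [-1.9, 0.1], [-1.1, -0.4], [-0.9, -0.4], [1.2, -2.2], [-0.1, -0.3]]
[[597.36944466 160.0968681   90.89254338]
 [477.94092722 171.79427052  90.89254338]]
```

Emit:
arm_command --rows '[{"grip":0,"linear":[47,35,0],"rot":[0,0,-0.05]},{"grip":0,"linear":[93,69,0],"rot":[0,0,-0.1]},{"grip":0,"linear":[140,104,0],"rot":[0,0,-0.15]},{"grip":0,"linear":[186,138,0],"rot":[0,0,-0.2]},{"grip":0,"linear":[233,173,0],"rot":[0,0,-0.233]},{"grip":0,"linear":[280,207,0],"rot":[0,0,-0.233]},{"grip":0,"linear":[326,242,0],"rot":[0,0,-0.233]},{"grip":0,"linear":[373,276,0],"rot":[0,0,-0.233]},{"grip":0,"linear":[420,311,0],"rot":[0,0,-0.233]},{"grip":0,"linear":[466,345,0],"rot":[0,0,-0.233]}]'

```text
clock: 1.95
position: [532.7, 111.2, 231.7]
ee_rot: [0.999, -0.049, 0.0, -0.0]
contact_force: [0.5, 0.4, -0.4]
gripper_width: 0.4
grasp_force: 0.0
```

Emit:
arm_command --rows '[{"grip":0,"linear":[0,0,0],"rot":[0,0,0]},{"grip":0,"linear":[0,0,0],"rot":[0,0,0]}]'

```text
clock: 2.2
position: [531.6, 112.7, 231.2]
ee_rot: [0.999, -0.05, -0.0, -0.0]
contact_force: [-0.5, 0.1, -0.6]
gripper_width: 0.1
grasp_force: 0.0
```

Run:
```python
from h import *
for n in ["side","top"]:
    p=imaging.get_image(n); cv2.imwrite(f"pics/{n}1.png",p["frame"][:,:,::-1]); print(models.tip_of(p,"leaf_edge"),models.tip_of(p,"binder"))
a=cv2.imread("pics/side1.png")[60:320,150:400];b=cv2.imread("pics/top1.png")[130:280,60:420]
a=cv2.resize(a,(380,395));b=cv2.resize(b,(800,333))
o=np.zeros((600,800,3),np.uint8);o[:250,:250]=cv2.imread("pics/side1.png")[60:310,150:400];o[267:]=b;cv2.imwrite("pics/c.png",o)
s=arm.read_state(); print(s["clock"],s["position"],s["ee_rot"],s["gripper_width"],s["contact_force"])
```

```text
[{'pixel': [271.6, 133.0], 'score': 0.44}] [{'pixel': [277.2, 140.0], 'score': 0.93}, {'pixel': [270.0, 134.2], 'score': 0.74}]
[{'pixel': [192.7, 206.1], 'score': 0.62}] [{'pixel': [157.6, 203.3], 'score': 0.84}]
2.5 [531.37561667 113.86625551 231.53034364] [ 9.98824839e-01 -4.84655940e-02  1.38428634e-04 -8.61129778e-05] 0.18022257940711284 [0.0696989  0.32098107 0.57997822]
```

View pics/c.png

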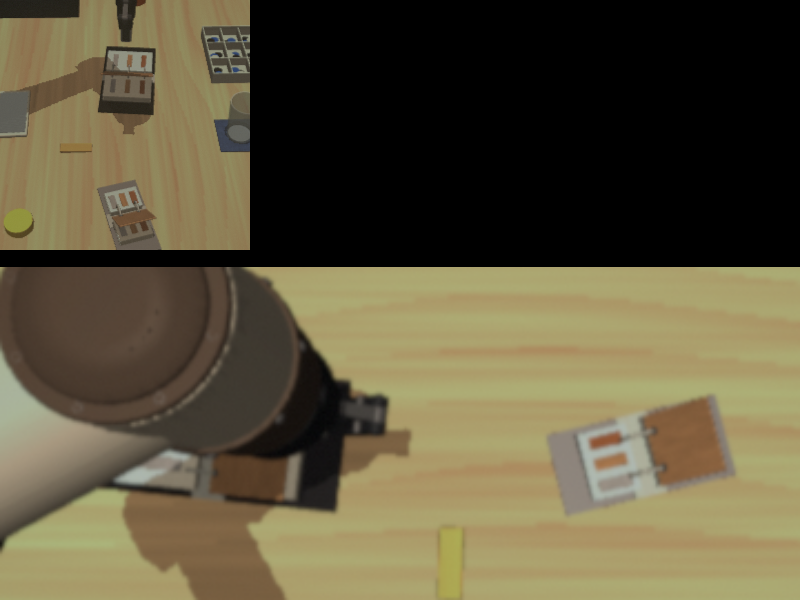

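Emit:
arm_command --rows '[{"grip":0,"linear":[0,0,50],"rot":[0,0,0]},{"grip":0,"linear":[0,0,100],"rot":[0,0,0]},{"grip":0,"linear":[0,0,140],"rot":[0,0,0]},{"grip":0,"linear":[0,0,165],"rot":[0,0,0]},{"grip":0,"linear":[0,0,165],"rot":[0,0,0]},{"grip":0,"linear":[0,-15,165],"rot":[0,0,0]},{"grip":0,"linear":[0,-30,165],"rot":[0,0,0]},{"grip":0,"linear":[0,-30,165],"rot":[0,0,0]}]'

```text
clock: 3.5
position: [535.6, 144.7, 67.5]
ee_rot: [0.999, -0.048, 0.001, -0.001]
contact_force: [-0.2, -0.1, -0.2]
gripper_width: 0.2
grasp_force: 0.0
```

Run:
```python
from h import *
p=imaging.get_image("side"); cv2.imwrite("pics/d.png",cv2.resize(p["frame"][70:220,180:380,::-1],(800,600),interpolation=cv2.INTER_CUBIC)); print(models.tip_of(p,"leaf_edge"))
s=arm.read_state(); print(s["clock"],s["position"],s["contact_force"])
for a in np.linspace(.63,np.pi,18):
    r=120 if a<np.pi/2 else 95
    print(round(a,2), round(-r*np.cos(a)-14.5), round(20+r*np.sin(a)-(25 if r==120 else 0)))
```

```text
[]
3.6 [534.79518067 143.36973862  66.86683091] [-0.69438452 -0.1558126  -0.86065273]
0.63 -111 66
0.78 -100 79
0.93 -87 91
1.07 -72 100
1.22 -56 108
1.37 -39 113
1.52 -21 115
1.66 -6 115
1.81 8 112
1.96 22 108
2.11 34 102
2.26 46 94
2.4 56 84
2.55 64 73
2.7 71 61
2.85 76 48
2.99 79 34
3.14 80 20
```

View pics/d.png

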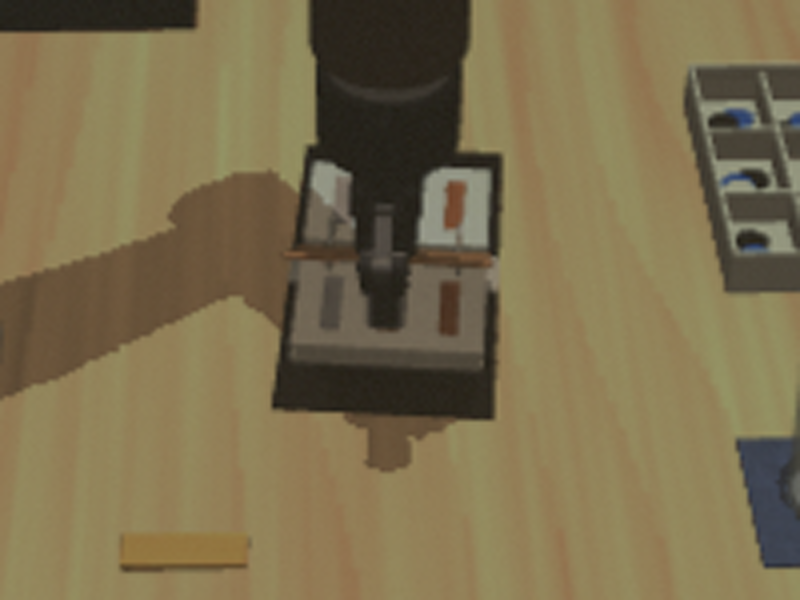

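Emit:
arm_command --rows '[{"grip":0,"linear":[0,-9,0],"rot":[0,0,0]},{"grip":0,"linear":[0,-20,-12],"rot":[0,0,0]},{"grip":0,"linear":[0,-33,-24],"rot":[0,0,0]},{"grip":0,"linear":[0,-48,-34],"rot":[0,0,0]},{"grip":0,"linear":[0,-64,-42],"rot":[0,0,0]},{"grip":0,"linear":[0,-81,-47],"rot":[0,0,0]},{"grip":0,"linear":[0,-90,-49],"rot":[0,0,0]},{"grip":0,"linear":[0,-99,-49],"rot":[0,0,0]},{"grip":0,"linear":[0,-99,-49],"rot":[0,0,0]}]'

```text
clock: 4.72
position: [544.4, 241.8, 114.8]
ee_rot: [0.999, -0.049, -0.0, 0.0]
contact_force: [-0.2, 0.2, 0.4]
gripper_width: -0.0
grasp_force: 0.0
```

Run:
```python
from h import *
p=imaging.get_image("side"); cv2.imwrite("pics/e.png",cv2.resize(p["frame"][70:220,180:380,::-1],(800,600),interpolation=cv2.INTER_CUBIC)); print(models.tip_of(p,"leaf_edge"))
s=arm.read_state(); print(s["clock"],s["position"],s["contact_force"])
```

```text
[{'pixel': [275.4, 92.2], 'score': 0.95}]
4.825 [544.23923598 241.11329867 114.8654914 ] [ 0.08843659 -0.34641702 -1.34441018]
```

View pics/e.png

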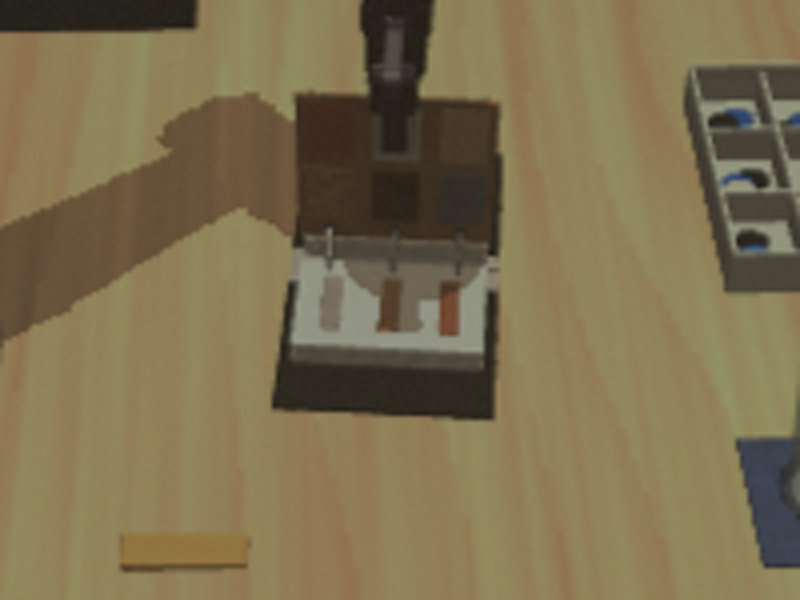

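Emit:
arm_command --rows '[{"grip":0,"linear":[0,-15,0],"rot":[0,0,0]},{"grip":0,"linear":[0,-29,3],"rot":[0,0,0]},{"grip":0,"linear":[0,-43,7],"rot":[0,0,0]},{"grip":0,"linear":[0,-55,13],"rot":[0,0,0]},{"grip":0,"linear":[0,-67,21],"rot":[0,0,0]},{"grip":0,"linear":[0,-77,31],"rot":[0,0,0]},{"grip":0,"linear":[0,-85,42],"rot":[0,0,0]},{"grip":0,"linear":[0,-92,54],"rot":[0,0,0]},{"grip":0,"linear":[0,-97,67],"rot":[0,0,0]},{"grip":0,"linear":[0,-100,75],"rot":[0,0,0]}]'

```text
clock: 6.08
position: [554.0, 340.6, 39.0]
ee_rot: [0.999, -0.049, -0.001, 0.001]
contact_force: [0.1, 0.9, 0.2]
gripper_width: -0.0
grasp_force: 0.2
```

Emit:
arm_command --rows '[{"grip":0,"linear":[0,-1,7],"rot":[0,0,0]},{"grip":0,"linear":[0,-1,13],"rot":[0,0,0]},{"grip":0,"linear":[0,-1,17],"rot":[0,0,0]},{"grip":0,"linear":[0,-1,17],"rot":[0,0,0]}]'

```text
clock: 6.58
position: [554.3, 341.5, 23.1]
ee_rot: [0.999, -0.049, -0.0, 0.0]
contact_force: [-0.0, -0.6, 0.7]
gripper_width: 0.3
grasp_force: 0.0
```

Emit:
arm_command --rows '[{"grip":0,"linear":[0,0,1.5],"rot":[0,0,0]},{"grip":0,"linear":[0,0,1.5],"rot":[0,0,0]},{"grip":0,"linear":[0,0,2.5],"rot":[0,0,0]},{"grip":0,"linear":[0,0,2.5],"rot":[0,0,0]}]'

```text
clock: 7.08
position: [554.6, 341.8, 21.5]
ee_rot: [0.999, -0.049, 0.0, -0.0]
contact_force: [-1.2, -1.1, 4.6]
gripper_width: 0.1
grasp_force: 2.3
```

Emit:
arm_command --rows '[{"grip":0,"linear":[0,0,1],"rot":[0,0,0]},{"grip":0,"linear":[0,0,1],"rot":[0,0,0]},{"grip":0,"linear":[0,0,1],"rot":[0,0,0]}]'

```text
clock: 7.45
position: [554.6, 341.8, 21.5]
ee_rot: [0.999, -0.049, 0.0, -0.0]
contact_force: [-3.3, -1.4, 9.4]
gripper_width: -0.1
grasp_force: 4.4
```

Emit:
arm_command --rows '[{"grip":0,"linear":[0,0,-20],"rot":[0,0,0]},{"grip":0,"linear":[0,0,-60],"rot":[0,0,0]},{"grip":0,"linear":[0,0,-120],"rot":[0,0,0]},{"grip":0,"linear":[0,0,-180],"rot":[0,0,0]},{"grip":0,"linear":[-60,-60,-200],"rot":[0,0,0]},{"grip":0,"linear":[-100,-120,-200],"rot":[0,0,0]},{"grip":0,"linear":[-150,-180,-200],"rot":[0,0,0]},{"grip":0,"linear":[-200,-220,-200],"rot":[0,0,0]},{"grip":0,"linear":[-200,-220,-200],"rot":[0,0,0]},{"grip":0,"linear":[-200,-220,-200],"rot":[0,0,0]}]'

```text
clock: 8.7
position: [374.2, 583.1, 218.6]
ee_rot: [0.999, -0.047, -0.0, 0.0]
contact_force: [0.9, 0.7, -0.4]
gripper_width: 0.2
grasp_force: 0.0
```

Run:
```python
from h import *
o=np.zeros((600,800,3),np.uint8)
for n in ["side","top"]:
    p=imaging.get_image(n); print(models.tip_of(p,"leaf_edge"),models.tip_of(p,"card_edge"))
    f=p["frame"][:,:,::-1]
    if n=="side": o[:300,:400]=cv2.resize(f[70:220,180:380],(400,300),interpolation=2)
    else: o[300:]=cv2.resize(f[140:275,60:420],(800,300),interpolation=2)
cv2.imwrite("pics/f.png",o)
s=arm.read_state(); print(s["clock"],s["position"],s["contact_force"])
from fit import proj,model
v=[547.1,262.3,-.0976]
for a in (3.0,3.07,np.pi): print(a,[proj(n,model(v,a)[1].mean(0)[None]).round(1) for n in("side","top")])
```

```text
[{'pixel': [278.1, 105.0], 'score': 0.62}] [{'pixel': [287.5, 280.8], 'score': 0.56}]
[{'pixel': [98.6, 201.5], 'score': 0.84}] [{'pixel': [379.9, 205.7], 'score': 0.75}]
9.0 [378.18665289 579.41152798 219.90473345] [ 0.46726038  0.21436009 -0.64817072]
3.0 [array([[280.1,  98.4]]), array([[ 97.5, 196.8]])]
3.07 [array([[280.1, 100.7]]), array([[ 98.9, 197.3]])]
3.141592653589793 [array([[280. , 103.3]]), array([[100.6, 197.7]])]
```

View pics/f.png

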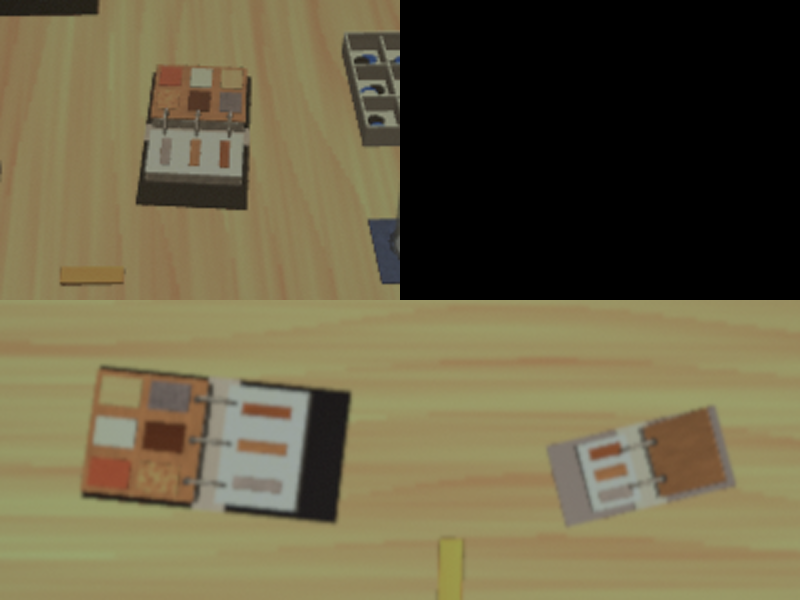

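The pictures show the large card flat on the left pages with its swatches up, and the small binder's card unchanged. I'm handing the job in.

```bash
python3 -c "
from bench import job; print(job.job_done())"
```

```text
the job is handed in; nothing more can be done
None
```

The larger binder's card now lies flat on the left-hand pages with its swatches showing, the small binder's card is as it was, and the job was handed in at about 9 s with the arm clear of everything; the judge's verdict was not shown.

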